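Plug a relay into its socket until it snaps in, and keep it pressed

ROBOT

A 6-joint arm with a two-finger parallel gripper is mounted at the origin on a cart in front of the work surface, level with it; the furniture and walls round the work are solid. World frame = base frame: x ahead of the robot, y to its left, z up, the work surface at z = 0. Lengths are in m, angles in degrees, forces in N, time in s.
With the tool pointing down it reaches from about 0.35 to 0.875 m from the base axis. Payload 4.2 kg.
Tool frame: the origin (TCP) lies at the very end of the fingers, on their centre line; the grasp point (between the pads) lies 19 mm behind it; z points along the fingers, y is the line along which they close (so a half turn about z gives the same grasp; the last joint's range is limited). The gripper opens to 87 mm and grips with 3 to 60 N. Pads are 19 mm wide; open, the fingers measure 117 mm over their backs; the gripper's body (75 mm by 190 mm) begins 51 mm behind the grasp point.
Start: joints at [-59.267, 22.042, 0.453, 0, -68.411, -14.817], TCP at [0.171, -0.601, 0.223] pointing down, gripper open.
Joint ranges: [-179.83, 179.83], [-69.29, 118.12], [-61.27, 80.66], [-181.25, 117.63], [-171.15, -9.14], [-177.46, 177.46]. Speed limits (degrees/s): [159.86, 159.86, 180, 180, 180, 180].

INTERFACE

Orientations are given as a 3x3 rotation matrix whose columns are the frame's x, y, z axes.
In Python, from station import sense, cams, r gives the robot as it stands. The module is installed in compiled form; this text tells all that it offers.
- The arm moves only by the tool step_arm, never from a script. Its argument "targets" is text: rows parted by semicolons, each of 4 numbers parted by spaces: the shift along the tool's x, y, z in cm, then the turn about the tool's z in degrees. In form: x y z turn; .... A call has 1 to 12 rows; each row shifts and turns the commanded pose from where the row before left it, along the tool's axes as they then stand; what a row does not reach is not made up. A row lasts 1/12 s, in which the tool goes at most 41.7 mm and 7.16 degrees, less where a joint would pass 70% of its speed; a pose out of reach is approached as far as the arm can. A call with a gripper value outside its range is refused whole. "claw" is the finger opening in cm, from 0 to 8.7, set as the call begins (left out, the last holds). The fingers move at their own pace and stop on an object; the grip force is fixed at half the most. Time passes only in rows, so rows that do not move let the fingers close. It gives the time, the measured TCP pose, the force, the opening and the grip force at its end, in the units of the state.
- sense(): the state, without advancing time (a new reading comes with each control period).
- cams.capture(name): name is "side" or "top" or "wrist"; returns a dict with "frame" (480x640x3 uint8, blue, green, red), "vertical_fov" (degrees; the focal length in pixels is half the picture's height over the tangent of half this angle, whatever the lens; pixels are square), "cx", "cy" (the principal point, pixels), "dist_coeffs" ([k1, k2, p1, p2, k3] as OpenCV has them; the pictures are not rectified), "eye" and "rotation" of the camera in the world; the wrist camera has in their place "tool_from_camera" (4x4, takes a point from camera to tool coordinates, whose origin is the TCP and whose axes are the flange's). Camera axes: x right, y down, z forward; pixel columns grow to the right and rows downward; lengths in m; the calibration is good to about 2 mm. A picture is of the moment at which its call begins: read the wrist's pose just before it. There is no depth.
- r.finish_job(): hands the job in; it is judged then, once.
The state is a dict: "time_s": time; "joints": joint angles; "joint_velocities": joint speeds; "effort": joint torques, N m; "tcp_pos": TCP position; "ee_rot": TCP orientation; "wrist_force": force on the tool from outside, world axes, zero at the start; "moment": the same for the moment, N m; "gripper_width": opening from 0.0 (shut) to 1.0 (fully open); "gripper_force": force on a finger pad.
Only numpy, scipy, OpenCV 4.12 (cv2) and the standard library are available. Lean on these libraries where they do the work, as an engineer would, in place of code of your own. Each camera call takes 0.05 s, during which the arm holds its last target. There are 200 camera calls.

TASK

Pick up the orange plug-in relay, line its grey plug block up with the hole of the black relay socket and push it straight down past the resistance of the two white spring latches, until it snaps in and sits fully home. Do not let go then: finish still gripping the relay and still pressing it down firmly (about 10 N). Do not disturb the screwdriver, steel block, steel ring and eraser lying around.

Things in the scene. Friction and masses are not known exactly. Their poses are not given: they have to be found in the camera images.
- relay_centre (a point): Centre of the loose orange relay (90 g, 70 mm tall), standing upright on its grey plug; 35 mm above its foot. Orange housing 40 (x) x 34 (y) x 46 mm, smooth upright sides: grip it across y (34 mm), as the latches work at its x sides, with the fingertips 10 mm or more above the housing's lower edge (that edge is 11 mm below this point). x, y level, z up. Symmetric: either way round fits.
- relay_foot (a point): Centre of the flat underside of the relay's plug, axes as relay_centre. The plug block is 32 mm (x) by 24 mm (y), 24 mm tall, its lowest 4 mm tapering to 28 x 20 mm at the foot.
- relay_ridge (a point): On the relay's axis at the height of the catch ridges' crests, 40 mm above the foot. A sloped ridge, 12 mm wide in y, stands 3.5 mm out of each x side of the housing.
- socket_mouth (a point): Centre of the hole, in the flat top face of the fixed black socket, 34 mm above the bench; z up. Socket 110 mm (x, screw terminals at both ends) by 62 mm (y), on a 130 mm aluminium rail along y. Hole 34 (x) x 26 (y) mm, mouth bevelled out to 40 x 32 mm, 23 mm deep. The plug's x goes along the hole's x.
- socket_pad: Brass contact pad that is the whole flat floor of the hole; the point is the centre of its top face, 23 mm below socket_mouth. The relay is home when its foot stands on it; the housing's lower edge is then 1 mm above the socket's top face.
- latch_far (a joint): White latch at the +x end of the hole, 14 mm wide, its top 35 mm above the socket's top face, 28 to 34 mm from the hole's axis, its inward nose 22 mm above the face. 0 rad: at rest, and again once snapped over the ridge; positive: swung outward (0.075 at the crest). The push grows to 8 to 14 N (both latches) from foot 12 mm to 6 mm above the floor, then drops, and the relay goes freely home.
- latch_near (a joint): The same latch at the -x end of the hole.
- screwdriver_mid (a point): Bystander: screwdriver with a red handle, 174 mm long, lying along its y, loose. The point is near its middle.
- gauge_block_big_mid (a point): Bystander: ground steel block 30 x 72 x 24 mm, loose. The point is 10 mm above the centre of its underside.
- ring_gauge_mid (a point): Bystander: plain steel ring, 58 mm across, 18 mm tall, loose. The point is its centre.
- eraser_mid (a point): Bystander: blue and white eraser 21 x 46 x 12 mm, loose. The point is at its centre.
Things that resemble listed ones, but are neither listed nor needed, are in the scene too. Leave any blue look-alike of the part that bears relay_centre alone.

How it is judged:
By the outcome, as a careful person would: the job done as asked, in the order asked, and still so for the second after the job is handed in, while the arm keeps its last pose, push and grip.
It also fails if it takes over 51 s, if anything falls off the work surface, if the arm or the gripper's body presses on something with over 40 N, if the wrist force passes 120 N, or if a joint passes its speed limit or range.

## Working session

There is one attempt and no reset: what is moved stays moved. The work goes in short steps, Python scripts to look and compute and a tool call to move; the robot and the scene stay as the last step left them, time stands still between calls to the robot, and variables do not carry over. Pictures are saved under pics/ and viewed, at most 10 in all, crops included, and the job is handed in when it is done.

Besides the shell and the picture viewer there is one more tool, called after "Emit:" as a command line: name --argument value ..., lists and objects as JSON in quotes. step_arm: Moves the arm, as the interface text tells. Its arguments: {"type":"object","properties":{"targets":{"type":"string"},"claw":{"type":"number"}},"required":["targets"]}

```bash
mkdir -p pics
cat > h.py <<'E'
import numpy as np, cv2
from station import sense, cams, r
def cap(n):
    s=sense(); c=cams.capture(n); f=240/np.tan(np.radians(c["vertical_fov"])/2)
    c["K"]=np.array([[f,0,c["cx"]],[0,f,c["cy"]],[0,0,1]])
    if "eye" in c: c["R"]=np.array(c["rotation"]); c["o"]=np.array(c["eye"])
    else:
        T=np.array(c["tool_from_camera"]); E=np.array(s["ee_rot"])
        c["R"]=E@T[:3,:3]; c["o"]=np.array(s["tcp_pos"])+E@T[:3,3]
    c["D"]=np.array(c["dist_coeffs"],float); return c
def ray(c,p):
    u=cv2.undistortPoints(np.array(p,float).reshape(-1,1,2),c["K"],c["D"]).reshape(-1,2)
    return np.c_[u,np.ones(len(u))]@c["R"].T
def onz(c,p,z):
    d=ray(c,p); return c["o"]+d*((z-c["o"][2])/d[:,2])[:,None]
def proj(c,P):
    R=c["R"].T; t=-R@c["o"]
    return cv2.projectPoints(np.array(P,float).reshape(-1,1,3),cv2.Rodrigues(R)[0],t,c["K"],c["D"])[0].reshape(-1,2)
E
python3 - <<'E'
from h import *
for n in("side","top","wrist"):
    c=cap(n); cv2.imwrite(f"pics/{n}0.png",c["frame"]); print(n,c["o"].round(3),c["R"].round(2).tolist(),c["vertical_fov"])
s=sense(); print(s["time_s"],np.round(s["ee_rot"],3).tolist(),s["gripper_width"])
E
```

```text
side [0.45  0.806 0.465] [[-0.99, -0.07, 0.08], [-0.11, 0.45, -0.89], [0.02, -0.89, -0.46]] 50.92737998761177
top [0.388 0.036 1.165] [[0.02, -0.99, 0.14], [-1.0, -0.02, 0.02], [-0.02, -0.14, -0.99]] 51.94925771626877
wrist [ 0.092 -0.624  0.385] [[-0.27, 0.92, 0.28], [0.96, 0.26, 0.08], [0.0, 0.3, -0.96]] 65.22242419305536
0.15 [[-0.962, -0.274, -0.001], [-0.274, 0.962, 0.002], [0.0, 0.002, -1.0]] 0.9995600357855611
```

View pics/top0.png

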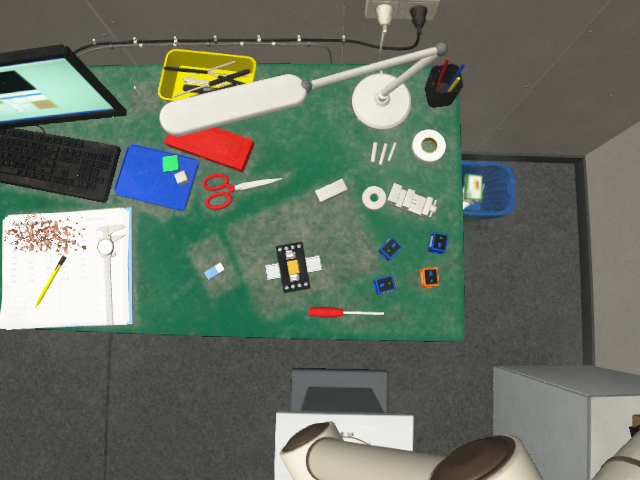

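View pics/side0.png

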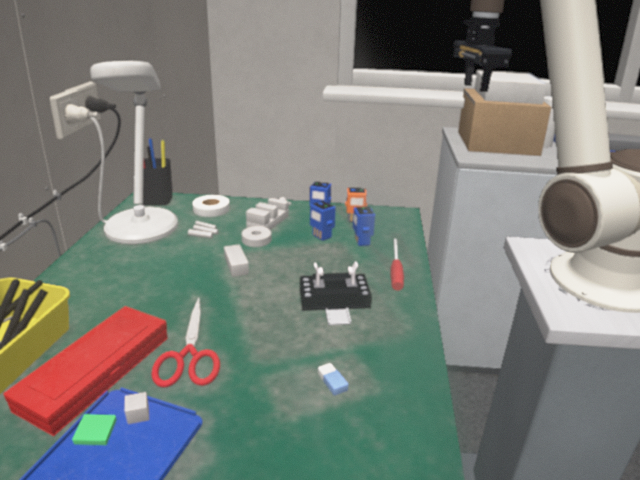

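The top view shows the orange relay at (429,277) with blue look-alikes at (385,285), (390,248) and (438,243). The socket is at (292,267), with the screwdriver at (345,313), the eraser at (214,270) and the lamp far behind. The side view shows all the relays upright and the latches on the socket.

Run:
```python
from h import *
c=cap("top"); f=c["frame"]; h=cv2.cvtColor(f,cv2.COLOR_BGR2HSV)
def blob(m,win,z,name):
    k=np.zeros_like(m); x0,y0,x1,y1=win; k[y0:y1,x0:x1]=m[y0:y1,x0:x1]
    p=np.argwhere(k)[:,::-1].astype(np.float32); w=onz(c,p,z)[:,:2]
    R=cv2.minAreaRect((w*1000).astype(np.float32)); print(name,len(p),np.round(w.mean(0),4),R)
blob(cv2.inRange(h,(5,120,90),(18,255,255)),(410,255,450,300),.06,"orange")
blob(cv2.inRange(h,(0,0,0),(180,255,60)),(265,235,320,300),.034,"socket")
blob(cv2.inRange(h,(15,90,90),(32,255,255)),(275,250,310,285),.011,"pad")
for n,w in(("b1",(370,270,402,300)),("b2",(375,230,404,262)),("b3",(425,228,452,258))): blob(cv2.inRange(h,(105,120,50),(130,255,255)),w,.06,n)
o=cv2.resize(f[220:330,255:455],None,fx=4,fy=4,interpolation=cv2.INTER_CUBIC); cv2.imwrite("pics/t1.png",o)
```

```text
orange 185 [ 0.4643 -0.1819] ((465.277099609375, -182.82659912109375), (45.014671325683594, 42.96916580200195), 1.0128815174102783)
socket 741 [0.4827 0.1251] ((484.7171630859375, 125.49884033203125), (109.47854614257812, 61.3571662902832), 11.612064361572266)
pad 165 [0.4869 0.127 ] ((487.1346130371094, 127.14964294433594), (33.76847839355469, 26.97649574279785), 9.693623542785645)
b1 154 [ 0.4459 -0.0784] ((446.8160705566406, -81.23188781738281), (34.08481216430664, 46.06926727294922), 16.259553909301758)
b2 146 [ 0.5255 -0.0921] ((527.6483154296875, -93.8442611694336), (31.93124771118164, 47.04204177856445), 45.721702575683594)
b3 189 [ 0.5391 -0.2032] ((542.516845703125, -204.26158142089844), (40.56901931762695, 47.93227767944336), 79.31507110595703)
```

View pics/t1.png

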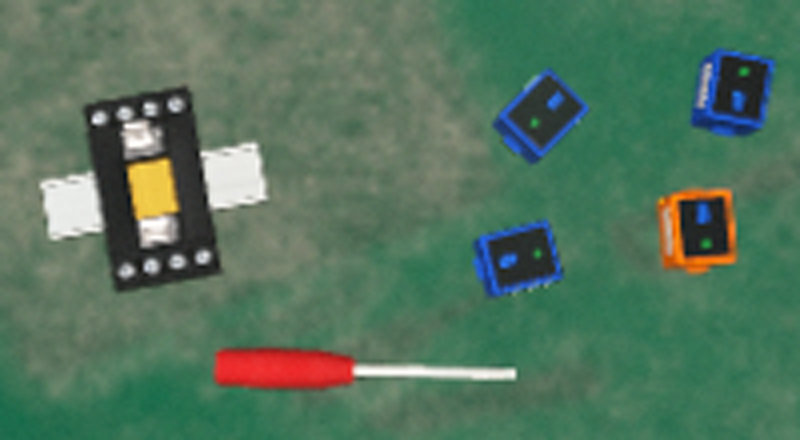

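The crop shows the orange relay with its plug upright and its ridge facing ±x, turned only a few degrees. The socket's x axis is about +10°, and its gold pad is visible at (152,188) in the crop. I'll raise the arm first to clear the box, then travel.

Emit:
step_arm --targets "0 0 -3 0; 0 0 -3 0; 0 0 -3 0; -3.2 2.6 0 0; -3.2 2.6 0 0; -3.2 2.6 0 0; -3.2 2.6 0 0; -3.2 2.6 0 0; -3.2 2.6 0 0; -3.2 2.6 0 0; -3.2 2.6 0 0; -3.2 2.6 0 0" --claw 8.7

```text
time_s: 1.2
tcp_pos: [0.3847, -0.2951, 0.3127]
ee_rot: [[-0.962, -0.274, 0.0], [-0.274, 0.962, -0.0], [-0.0, -0.0, -1.0]]
wrist_force: [1.0, -1.2, -0.1]
gripper_width: 0.999
gripper_force: 0.0
```

Emit:
step_arm --targets "-3.2 2.6 0 0; -3.2 2.6 0 0; -3.2 2.6 0 0; -1.2 0.8 0 0; 0 0 3 4; 0 0 3 4; 0 0 3 4; 0 0 0 0; 0 0 0 0"

```text
time_s: 1.95
tcp_pos: [0.4637, -0.185, 0.2219]
ee_rot: [[-0.998, -0.07, -0.003], [-0.07, 0.998, -0.0], [0.004, -0.0, -1.0]]
wrist_force: [-0.3, -0.2, 1.2]
gripper_width: 1.003
gripper_force: 0.0
```

Run:
```python
from h import *
c=cap("wrist"); cv2.imwrite("pics/w1.png",c["frame"]); s=sense(); print(s["tcp_pos"],np.round(s["ee_rot"],3).tolist(),s["wrist_force"],s["time_s"])
print(proj(c,[[.464,-.185,0],[.464,-.185,.07]]))
```

```text
[ 0.4650766  -0.18529162  0.22372869] [[-0.998, -0.07, 0.001], [-0.07, 0.998, -0.001], [-0.001, -0.001, -1.0]] [ 0.29589363 -0.78698607  0.94577661] 2.0
[[317.01542565 212.99991744]
 [317.07543684 229.92241458]]
```

View pics/w1.png

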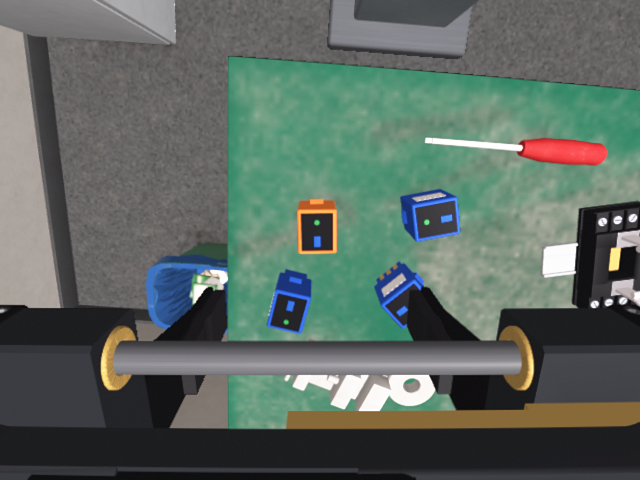

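The wrist view shows the orange relay's top face at about (298–337, 203–254), square to the tool. The blue relays are at (430,215), (400,292) and (290,300). Next I'll measure its top face.

Run:
```python
from h import *
c=cap("wrist"); h=cv2.cvtColor(c["frame"],cv2.COLOR_BGR2HSV)
m=cv2.inRange(h,(5,120,90),(18,255,255)); k=np.zeros_like(m); k[180:275,280:355]=m[180:275,280:355]
# dark label inside top face
f=cv2.findContours(k,cv2.RETR_CCOMP,cv2.CHAIN_APPROX_NONE); 
for q,hh in zip(f[0],f[1][0]):
    if cv2.contourArea(q)<200: continue
    w=onz(c,q.reshape(-1,2),.07)[:,:2]*1000
    print("hole" if hh[3]>=0 else "outer",cv2.minAreaRect(w.astype(np.float32)),w.min(0),w.max(0))
    print(cv2.boundingRect(q))
s=sense();print(s["tcp_pos"])
```

```text
outer ((460.77008056640625, -185.32150268554688), (48.22587966918945, 34.39943313598633), 4.021871089935303) [ 436.39513785 -203.13920467] [ 485.91727075 -166.66873013]
(298, 196, 40, 55)
hole ((465.4453125, -185.3979949951172), (33.651283264160156, 27.709514617919922), 4.733514785766602) [ 447.9260932  -200.32467569] [ 482.94364981 -170.27764069]
(301, 210, 33, 38)
[ 0.46567059 -0.1853405   0.22458359]
```

Emit:
step_arm --targets "0 0 3 0; 0 0 3 0; 0 0 3 0; 0 0 3 0; 0 0 2 0; 0 0 2 0; 0 0 1.5 0; 0 0 1.2 0; 0 0 0 0; 0 0 0 0"

```text
time_s: 2.88
tcp_pos: [0.466, -0.1851, 0.0368]
ee_rot: [[-0.998, -0.069, 0.002], [-0.069, 0.998, -0.001], [-0.002, -0.001, -1.0]]
wrist_force: [0.5, 0.1, -0.2]
gripper_width: 1.0
gripper_force: 0.0
```

Emit:
step_arm --targets "0 0 0 0; 0 0 0 0; 0 0 0 0; 0 0 0 0; 0 0 0 0; 0 0 0 0; 0 0 0 0; 0 0 0 0; 0 0 0 0; 0 0 0 0" --claw 2.5

```text
time_s: 3.72
tcp_pos: [0.4645, -0.1847, 0.0355]
ee_rot: [[-0.998, -0.068, -0.0], [-0.068, 0.998, -0.0], [0.0, -0.0, -1.0]]
wrist_force: [-0.5, 0.2, 0.3]
gripper_width: 0.392
gripper_force: 29.9
```

Emit:
step_arm --targets "0 0 -1 0; 0 0 -2 0; 0 0 -3 0; 0 0 -3 0; 0 0 -3 0; 0 0 -3 0; 0 0 -1 0; -0.5 3 0 0; -0.5 3 0 0; -0.5 3 0 0; -0.5 3 0 0; -0.5 3 0 0"

```text
time_s: 4.72
tcp_pos: [0.4784, -0.032, 0.1946]
ee_rot: [[-0.998, -0.068, -0.002], [-0.068, 0.998, 0.0], [0.002, 0.0, -1.0]]
wrist_force: [1.0, 0.2, -1.3]
gripper_width: 0.389
gripper_force: 29.9
```

Emit:
step_arm --targets "-0.5 3 0 0; -0.5 2 0 0; 0 1 0 0; 0 0 0 -3; 0 0 0 -3; 0 0 0 0; 0 0 0 0; 0 0 0 0; 0 0 0 0"

```text
time_s: 5.47
tcp_pos: [0.4849, 0.0268, 0.1953]
ee_rot: [[-0.985, -0.171, -0.001], [-0.171, 0.985, -0.0], [0.001, -0.0, -1.0]]
wrist_force: [0.7, 1.0, -1.0]
gripper_width: 0.387
gripper_force: 29.9
```

Run:
```python
from h import *
c=cap("wrist"); cv2.imwrite("pics/w2.png",c["frame"]); s=sense(); print(s["tcp_pos"],np.round(s["ee_rot"],3).tolist(),s["wrist_force"],s["gripper_width"],s["time_s"])
print(proj(c,[[.487,.127,.034],[.487,.127,.011]]))
h=cv2.cvtColor(c["frame"],cv2.COLOR_BGR2HSV); m=cv2.inRange(h,(18,90,90),(32,255,255))
m[400:]=0
n,l,st,ce=cv2.connectedComponentsWithStats(m)
for i in range(1,n):
    if st[i,4]>60:
        p=np.argwhere(l==i)[:,::-1]; w=onz(c,p,.011)[:,:2]*1000
        print(st[i],ce[i],w.mean(0),cv2.minAreaRect(w.astype(np.float32)))
```

```text
[0.48495902 0.02686527 0.19541659] [[-0.985, -0.171, -0.0], [-0.171, 0.985, -0.0], [0.0, -0.0, -1.0]] [-0.52300459 -0.27648248 -1.77146228] 0.3859753486143404 5.5167
[[425.17338564 246.97451508]
 [418.60238984 239.85065283]]
[410 227  23  29 593] [420.42495784 241.87183811] [488.72917047 129.27013878] ((487.8938903808594, 129.6051025390625), (28.26944351196289, 21.630308151245117), 9.840606689453125)
[277 309  84  31 636] [320.93396226 316.79245283] [584.53612953  48.39304805] ((593.38232421875, 47.06279754638672), (34.9293098449707, 86.25760650634766), 9.794245719909668)
[219 326  19  65 625] [226.1632 358.4176] [651.29455995 -43.13362329] ((651.4407958984375, -41.71070098876953), (80.58280944824219, 18.13904571533203), 3.3050172328948975)
[397 326  18  65 607] [407.61120264 358.40032949] [618.1451032  148.74117264] ((618.8733520507812, 147.2635498046875), (80.62791442871094, 17.18057632446289), 16.42424201965332)
[279 376  80  18 298] [323.46979866 388.23825503] [670.4901563   66.30846937] ((666.5880737304688, 60.38805389404297), (22.210933685302734, 86.80827331542969), 9.820294380187988)
```

View pics/w2.png

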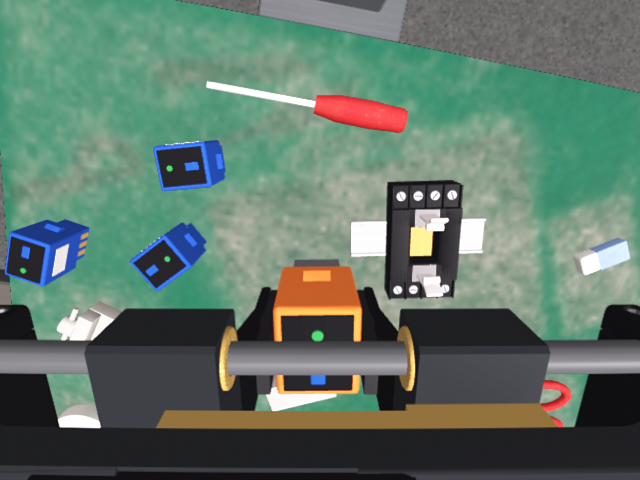

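The wrist view shows the relay held upright and centred in the fingers. The socket is at (425,240), aligned with the image axes, with its pad at (421,241) and screws at (402–451,195). I'll get the socket centre from the screws.

Run:
```python
from h import *
t=cap("top"); w=cap("wrist"); s=sense()
def screws(c,win,sz):
    g=c["frame"].copy(); x0,y0,x1,y1=win
    g=cv2.cvtColor(g,cv2.COLOR_BGR2GRAY)[y0:y1,x0:x1]; g=cv2.resize(g,None,fx=4,fy=4,interpolation=cv2.INTER_CUBIC)
    n,l,st,ce=cv2.connectedComponentsWithStats((g>95).astype(np.uint8))
    return np.array([[(ce[i][0]+.5)/4-.5+x0,(ce[i][1]+.5)/4-.5+y0] for i in range(1,n) if sz[0]<st[i,4]<sz[1] and st[i,2]<1.6*st[i,3]+2 and st[i,3]<1.6*st[i,2]+2])
P=screws(t,(272,238,314,294),(60,400)); W=onz(t,P,.034)*1000; print(P.round(1).tolist()); print(W.round(1)[:,:2].tolist(),W.mean(0))
P=screws(w,(385,180,464,300),(300,2500)); W=onz(w,P,.034)*1000; print(P.round(1).tolist()); print(W.round(1)[:,:2].tolist(),W.mean(0))
# in-hand label
h=cv2.cvtColor(w["frame"],cv2.COLOR_BGR2HSV); m=cv2.inRange(h,(5,120,90),(18,255,255)); print(cv2.boundingRect(m[255:345,240:380]))
print(s["tcp_pos"])
```

```text
Traceback (most recent call last):
  File "h.py", line 15, in onz
    d=ray(c,p); return c["o"]+d*((z-c["o"][2])/d[:,2])[:,None]
  File "h.py", line 12, in ray
    u=cv2.undistortPoints(np.array(p,float).reshape(-1,1,2),c["K"],c["D"]).reshape(-1,2)
      ~~~~~~~~~~~~~~~~~~~^^^^^^^^^^^^^^^^^^^^^^^^^^^^^^^^^^^^^^^^^^^^^^^^^
cv2.error: OpenCV(4.12.0) /io/opencv/modules/calib3d/src/undistort.dispatch.cpp:347: error: (-215:Assertion failed) CV_IS_MAT(_src) && CV_IS_MAT(_dst) && (_src->rows == 1 || _src->cols == 1) && (_dst->rows == 1 || _dst->cols == 1) && _src->cols + _src->rows - 1 == _dst->rows + _dst->cols - 1 && (CV_MAT_TYPE(_src->type) == CV_32FC2 || CV_MAT_TYPE(_src->type) == CV_64FC2) && (CV_MAT_TYPE(_dst->type) == CV_32FC2 || CV_MAT_TYPE(_dst->type) == CV_64FC2) in function 'cvUndistortPointsInternal'
```

Run:
```python
from h import *
t=cap("top"); t["frame"]=cv2.imread("pics/top0.png"); w=cap("wrist"); s=sense()
def screws(c,win,sz):
    x0,y0,x1,y1=win
    g=cv2.cvtColor(c["frame"],cv2.COLOR_BGR2GRAY)[y0:y1,x0:x1]; g=cv2.resize(g,None,fx=4,fy=4,interpolation=cv2.INTER_CUBIC)
    n,l,st,ce=cv2.connectedComponentsWithStats((g>95).astype(np.uint8))
    P=np.array([[(ce[i][0]+.5)/4-.5+x0,(ce[i][1]+.5)/4-.5+y0] for i in range(1,n) if sz[0]<st[i,4]<sz[1]])
    print([tuple(q) for q in st[1:] if q[4]>30])
    if len(P): print(P.round(1).tolist(),(onz(c,P,.034)[:,:2]*1000).round(1).tolist(),onz(c,P,.034).mean(0))
screws(t,(274,240,312,292),(60,400))
screws(w,(385,180,464,300),(300,2500))
print(s["tcp_pos"])
```

```text
[(np.int32(0), np.int32(0), np.int32(152), np.int32(208), np.int32(10367)), (np.int32(91), np.int32(17), np.int32(17), np.int32(16), np.int32(206)), (np.int32(67), np.int32(22), np.int32(15), np.int32(15), np.int32(193)), (np.int32(40), np.int32(26), np.int32(47), np.int32(53), np.int32(1516)), (np.int32(15), np.int32(31), np.int32(17), np.int32(15), np.int32(196)), (np.int32(51), np.int32(78), np.int32(53), np.int32(90), np.int32(3553)), (np.int32(119), np.int32(170), np.int32(17), np.int32(15), np.int32(198)), (np.int32(93), np.int32(174), np.int32(18), np.int32(15), np.int32(214)), (np.int32(67), np.int32(178), np.int32(17), np.int32(16), np.int32(214)), (np.int32(42), np.int32(183), np.int32(18), np.int32(16), np.int32(203))]
[[298.4, 245.7], [292.1, 246.8], [279.4, 249.1], [305.3, 283.8], [298.9, 284.9], [292.4, 286.0], [286.2, 287.3]] [[533.9, 113.5], [531.0, 128.0], [525.1, 157.5], [446.1, 95.2], [443.2, 109.9], [440.3, 124.7], [437.1, 139.0]] [0.47952329 0.12398407 0.034     ]
[(np.int32(0), np.int32(0), np.int32(176), np.int32(304), np.int32(2611)), (np.int32(0), np.int32(0), np.int32(316), np.int32(480), np.int32(26089)), (np.int32(179), np.int32(39), np.int32(42), np.int32(43), np.int32(1421)), (np.int32(246), np.int32(38), np.int32(44), np.int32(44), np.int32(1444)), (np.int32(111), np.int32(41), np.int32(43), np.int32(44), np.int32(1418)), (np.int32(42), np.int32(43), np.int32(43), np.int32(43), np.int32(1422)), (np.int32(96), np.int32(113), np.int32(160), np.int32(192), np.int32(19876)), (np.int32(94), np.int32(418), np.int32(38), np.int32(39), np.int32(1164)), (np.int32(30), np.int32(420), np.int32(40), np.int32(38), np.int32(1177))]
[[434.5, 194.7], [451.5, 194.3], [417.5, 195.2], [400.5, 195.6], [412.7, 288.8], [396.9, 289.3]] [[439.5, 123.2], [436.5, 137.7], [442.4, 108.7], [445.4, 94.1], [529.3, 126.3], [532.3, 111.8]] [0.47089775 0.11696198 0.034     ]
[0.48505133 0.02708628 0.19556602]
```

Emit:
step_arm --targets "-0.5 3 0 0; -0.5 3 0 0; -0.5 2.5 0 0; -0.18 1.18 0 0; 0 0 0 -1.8; 0 0 3 0; 0 0 2.5 0; 0 0 2 0; 0 0 0 0; 0 0 0 0; 0 0 0 0"

```text
time_s: 6.63
tcp_pos: [0.486, 0.1258, 0.1218]
ee_rot: [[-0.979, -0.203, 0.002], [-0.203, 0.979, 0.001], [-0.002, 0.0, -1.0]]
wrist_force: [0.4, 0.3, -0.3]
gripper_width: 0.39
gripper_force: 29.9
```

Run:
```python
from h import *
s=sense(); print(s["tcp_pos"],np.round(s["ee_rot"],3).tolist(),s["wrist_force"])
w=cap("wrist"); c=cap("side")
u=proj(c,[[.485,.125,.06]])[0].astype(int); print(u)
a=cv2.resize(c["frame"][u[1]-60:u[1]+60,u[0]-60:u[0]+60],(480,480),interpolation=cv2.INTER_CUBIC)
b=cv2.resize(w["frame"][190:430,200:440],(480,480))[:, :320]
cv2.imwrite("pics/m1.png",np.hstack([a,b]))
```

```text
[0.48598792 0.12576955 0.12180587] [[-0.979, -0.203, 0.002], [-0.203, 0.979, 0.001], [-0.002, 0.0, -1.0]] [ 0.36347489  0.26950323 -0.34902563]
[336 268]
```

View pics/m1.png

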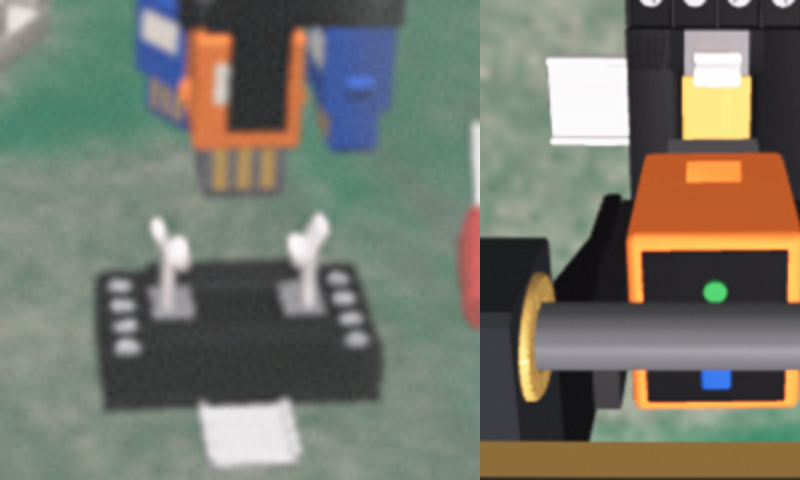

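The side crop shows the plug centred over the hole between the latches at (170,260) and (308,260). The wrist crop shows the relay's ridge at (714,170) in line with the latch at (717,70). I'll descend to just above the mouth, then go slowly.

Emit:
step_arm --targets "0 0 1.5 0; 0 0 1.5 0; 0 0 1 0; 0 0 0.5 0; 0 0 0.3 0; 0 0 0.3 0; 0 0 0.3 0; 0 0 0 0; 0 0 0 0"

```text
time_s: 7.48
tcp_pos: [0.4852, 0.1256, 0.0669]
ee_rot: [[-0.979, -0.203, 0.001], [-0.203, 0.979, 0.0], [-0.001, 0.0, -1.0]]
wrist_force: [-0.2, 1.1, -0.2]
gripper_width: 0.386
gripper_force: 29.9
```

Emit:
step_arm --targets "0 0 0.2 0; 0 0 0.2 0; 0 0 0.2 0; 0 0 0.2 0; 0 0 0 0; 0 0 0 0; 0 0 0 0"

```text
time_s: 8.07
tcp_pos: [0.485, 0.1256, 0.0585]
ee_rot: [[-0.979, -0.203, 0.0], [-0.203, 0.979, 0.0], [-0.0, 0.0, -1.0]]
wrist_force: [0.8, 0.8, -1.0]
gripper_width: 0.394
gripper_force: 29.9
```

Emit:
step_arm --targets "0 0 0.2 0; 0 0 0.2 0; 0 0 0 0; 0 0 0 0"

```text
time_s: 8.4
tcp_pos: [0.4855, 0.1258, 0.0551]
ee_rot: [[-0.979, -0.203, 0.001], [-0.203, 0.979, 0.001], [-0.001, 0.0, -1.0]]
wrist_force: [-0.6, 1.5, 4.3]
gripper_width: 0.388
gripper_force: 29.9
```

Emit:
step_arm --targets "0 0 0.15 0; 0 0 0.15 0; 0 0 0.1 0; 0 0 0 0; 0 0 0 0"

```text
time_s: 8.82
tcp_pos: [0.4848, 0.1255, 0.0501]
ee_rot: [[-0.979, -0.203, -0.0], [-0.203, 0.979, 0.0], [0.0, 0.0, -1.0]]
wrist_force: [0.5, 2.7, -1.7]
gripper_width: 0.387
gripper_force: 29.9
```

The force rose and then dropped, so it has passed the crest. I'll continue to the floor in small steps.

Emit:
step_arm --targets "0 0 0.1 0; 0 0 0.1 0; 0 0 0.05 0; 0 0 0 0; 0 0 0 0"

```text
time_s: 9.23
tcp_pos: [0.4848, 0.1255, 0.0477]
ee_rot: [[-0.979, -0.203, -0.0], [-0.203, 0.979, 0.0], [0.0, 0.0, -1.0]]
wrist_force: [0.4, 2.5, -4.6]
gripper_width: 0.389
gripper_force: 29.9
```

Emit:
step_arm --targets "0 0 0.05 0; 0 0 0.05 0; 0 0 0 0; 0 0 0 0"

```text
time_s: 9.57
tcp_pos: [0.485, 0.1255, 0.0471]
ee_rot: [[-0.979, -0.203, 0.0], [-0.203, 0.979, 0.0], [-0.0, 0.0, -1.0]]
wrist_force: [-0.3, 3.5, -1.8]
gripper_width: 0.387
gripper_force: 29.9
```

Emit:
step_arm --targets "0 0 0.05 0; 0 0 0 0; 0 0 0 0"

```text
time_s: 9.82
tcp_pos: [0.4851, 0.1256, 0.0467]
ee_rot: [[-0.979, -0.203, 0.0], [-0.203, 0.979, 0.0], [-0.0, 0.0, -1.0]]
wrist_force: [-0.9, 2.5, 0.3]
gripper_width: 0.391
gripper_force: 29.9
```

Emit:
step_arm --targets "0 0 0.1 0; 0 0 0 0; 0 0 0 0"

```text
time_s: 10.07
tcp_pos: [0.4852, 0.1256, 0.0464]
ee_rot: [[-0.979, -0.203, 0.001], [-0.203, 0.979, 0.0], [-0.001, -0.0, -1.0]]
wrist_force: [-2.0, 2.5, 5.8]
gripper_width: 0.388
gripper_force: 29.9
```

Emit:
step_arm --targets "0 0 0.1 0; 0 0 0 0; 0 0 0 0"

```text
time_s: 10.32
tcp_pos: [0.4852, 0.1255, 0.0463]
ee_rot: [[-0.979, -0.204, 0.001], [-0.204, 0.979, -0.0], [-0.001, -0.0, -1.0]]
wrist_force: [-3.6, 1.4, 12.1]
gripper_width: 0.389
gripper_force: 29.9
```

Emit:
step_arm --targets "0 0 -0.02 0; 0 0 0 0; 0 0 0 0; 0 0 0 0; 0 0 0 0; 0 0 0 0"

```text
time_s: 10.82
tcp_pos: [0.4852, 0.1255, 0.0464]
ee_rot: [[-0.979, -0.204, 0.001], [-0.204, 0.979, -0.0], [-0.001, -0.0, -1.0]]
wrist_force: [-3.5, 2.6, 10.9]
gripper_width: 0.388
gripper_force: 29.9
```

Run:
```python
from h import *
for _ in range(4):
    c=cap("side"); s=sense(); print(np.round(s["wrist_force"],1),np.round(s["tcp_pos"],4),s["time_s"])
u=proj(c,[[.485,.125,.06]])[0].astype(int)
a=cv2.resize(c["frame"][u[1]-60:u[1]+60,u[0]-60:u[0]+60],(480,480),interpolation=cv2.INTER_CUBIC)
cv2.imwrite("pics/m2.png",a)
```

```text
[-4.   2.  10.6] [0.4852 0.1255 0.0464] 10.8667
[-4.   1.5 11.2] [0.4852 0.1255 0.0464] 10.9167
[-4.1  1.7 11.1] [0.4852 0.1255 0.0464] 10.9667
[-3.2  1.5 10.3] [0.4852 0.1255 0.0464] 11.0167
```

View pics/m2.png

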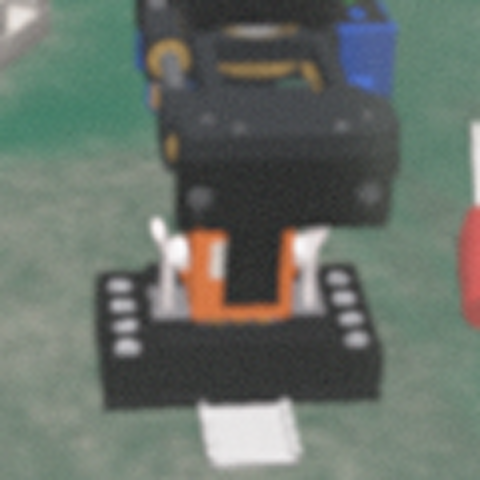

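The picture shows the housing's lower edge at (242,318), down at the socket face. Both latches, at (165,260) and (310,260), are back at rest over the ridges, and the push is steady at about 11 N.

```bash
python3 -c "
from station import r
print(r.finish_job())"
```

```text
the job is handed in; nothing more can be done
None
```

The orange relay is snapped into the socket and fully home, still gripped and pressed down at about 11 N; the job was handed in at about 11 s, and the bystanders were not touched.

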